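Make the vegetable slicer safe

ROBOT

A 6-joint arm with a two-finger parallel gripper is mounted at the origin on a cart in front of the work surface, level with it; the furniture and walls round the work are solid. World frame = base frame: x ahead of the robot, y to its left, z up, the work surface at z = 0. Lengths are in m, angles in degrees, forces in N, time in s.
With the tool pointing down it reaches from about 0.4 to 0.825 m from the base axis. Payload 7 kg.
Tool frame: the origin (TCP) lies midway between the tips of the shut fingers; the grasp point (between the pads) lies 19 mm behind it (ctrl.hold_point_z is the distance from the TCP to the grasp point, in m); z points along the fingers, y is the line along which they close (so a half turn about z gives the same grasp; the last joint's range is limited). The gripper opens to 88 mm and grips with 3 to 60 N. Pads are 19 mm wide; open, the fingers measure 130 mm over their backs; the gripper's body (78 mm by 193 mm) begins 47 mm behind the grasp point.
Start: joints at [-56.373, 20.546, 0.682, 0, -70.136, -16.507], TCP at [0.199, -0.645, 0.227] pointing down, gripper open.
Joint ranges: [-176.03, 176.03], [-82.01, 121.73], [-58.28, 71.71], [-173.87, 95.51], [-174.79, -0.11], [-173.66, 173.66]. Speed limits (degrees/s): [136.94, 136.94, 172.46, 180, 180, 180].

INTERFACE

Orientations are given as [roll, pitch, yaw] about the fixed x, y, z axes, in that order (R = Rz(yaw) Ry(pitch) Rx(roll)).
In Python, from plant import ctrl gives the robot as it stands.
- The arm moves only by the tool apply_moves, never from a script. Its argument "deltas" is a list of rows, each an object with "fingers": the finger opening in mm, from 0 to 87.6; "delta_pos": the shift along the tool's x, y, z in mm, a list of three; "angular": the turn, a rotation vector about the tool's x, y, z in degrees, a list of three. A call has 1 to 10 rows; each row is the pose to reach, as a shift and turn from the pose commanded when the call began, along the tool's axes at that moment; what a row does not reach only later rows make up. A row lasts 1/10 s, in which the tool goes at most 50 mm and 8.59 degrees, less where a joint would pass 70% of its speed; a pose out of reach is approached as far as the arm can. A call with a gripper value outside its range is refused whole. The fingers move at their own pace and stop on an object; the grip force is fixed at half the most. Time passes only in rows, so rows that repeat a pose let the fingers close. It gives the time, the measured TCP pose, the force, the opening and the grip force at its end, in the units of the state.
- ctrl.get_obs(): the state, without advancing time (a new reading comes with each control period).
- ctrl.snapshot(name): name is "scene" or "top" or "wrist"; returns the picture (480x640x3 uint8, red, green, blue); there is no depth.
- ctrl.camera_params(name): a dict with "fx", "fy", "cx", "cy" (pixels), "cam_to_world" (4x4, takes a point from camera to world coordinates); the wrist camera has in their place "mount" (4x4, takes a point from camera to tool coordinates, whose origin is the TCP and whose axes are the flange's). Camera axes: x right, y up, looking along -z (the intrinsics and any distortion apply to the point x, -y, -z); pixel columns grow to the right and rows downward; lengths in m; the calibration is good to about 2 mm. The wrist camera is an equidistant fisheye: a pixel r from the principal point sees the ray r / f radians off the axis. A picture is of the moment at which its call begins: read the wrist's pose just before it. camera_params takes no time and is no camera call.
- ctrl.close_job(): hands the job in; it is judged then, once.
The state is a dict: "clock": time; "joint_pos": joint angles; "qvel": joint speeds; "tau": joint torques, N m; "tool_pos": TCP position; "orientation": TCP orientation; "force": force on the tool from outside, world axes, zero at the start; "moment": the same for the moment, N m; "opening": finger opening in m; "gripper_force": force on a finger pad.
Only numpy, scipy, OpenCV 4.12 (cv2) and the standard library are available. Lean on these libraries where they do the work, as an engineer would, in place of code of your own. Each camera call takes 0.05 s, during which the arm holds its last target. There are 200 camera calls.

TASK

Make the vegetable slicer safe to put away: push the green thickness tab on its side away from the carrying handle until it clicks shut at the end of its slot, and push the green hand guard along the rails towards the handle until it clicks into its parking notch over the blade, where the white marks on guard and rail meet. Only push with the fingertips, in either order: do not lift the guard off its rails, keep the fingers off the blade, and leave the other things on the table where they are.

Things in the scene. Friction and masses are not known exactly. Their poses are not given: they have to be found in the camera images.
- slicer: Vegetable slicer, black frame 125 mm wide, 370 mm long plus a handle loop at the -y end, level on a clear catch box; it does not move. Origin on the table under its middle; x across (thickness tab on the -x side), y along, z up. Rails along y at x = +-54 mm, tops 100 mm above the table; steel plates between them, tops 93 mm at most. Nothing on it is higher than 156 mm.
- blade: The steel blade across the slicer, 92 mm wide (x) and 20 mm long (y), 93 mm above the table; origin at its middle, at y = -37 mm in the slicer's frame. Parked, the guard covers it.
- guard_slide (a joint): How far the hand guard has been pushed along the rails (m), growing towards the slicer's -y. Starts 0 to 0.05; range 0 to 0.23; parking notch at 0.140. Sliding takes about 1 N; 12 to 6 mm before the notch a spring roller climbs a low bump (5 to 7 N), then the force dips: the guard springs forward into the notch and stays, with 1 mm play. A taller bump (about 11 N) lies behind it.
- guard_push (a point): Middle of the upright face at the guard's +y end, where it is pushed towards -y; axes as the slicer's. 119 mm above the table; the face is 84 mm wide and spans heights 104 to 136 mm. The guard is a green block 106 mm (x) by 96 mm (y), its top 136 mm above the table, with a round black knob on top, 42 mm across, up to 156 mm.
- guard_lift (a joint): How far the guard has been lifted off its carriage, in m: 0 lying on it. The guard (220 g) lies loose on the carriage, held sideways; it must stay down.
- thickness (a joint): How far the thickness tab has been pushed (m), growing towards the slicer's +y. Starts 0 to 0.02 (slot open); closed against its end stop at 0.0405. Sliding takes about 1 N; 12 to 6 mm before the stop it climbs a spring bump (5 to 7 N), then springs forward and stays closed. The front steel plate rises with it. A white scale beside the slot tapers to thin at the closed end.
- tab_push (a point): Middle of the -y face of the green thickness tab, where it is pushed towards +y; axes as the slicer's. 110 mm above the table. The tab is 14 mm wide (x), 20 mm long (y), from 93 to 119 mm above the table; it stands on a black housing (top 92 mm), 80 mm from the slicer's middle line; the rail beside it (top 100 mm) begins 10 mm inside the tab's side.
- peeler: Green vegetable peeler 170 x 25 x 18 mm lying loose on the table on the robot's side of the slicer; leave alone. Origin under its middle, x along it.
- spice_jar: Spice jar with black cap and green label, 40 mm across, 105 mm high, standing loose behind the slicer (+x side); leave alone. Origin under its middle.
- garlic: Garlic bulb, 60 mm across, 59 mm high, loose behind the slicer (+x side); leave alone. Origin under its middle.
- park_mark (a point): White diamond on top of the -x rail, marking the parking place: when the guard is parked, the white diamond on the guard's -x edge stands beside it. At x = -54, y = -25 mm in the slicer's frame, 100 mm above the table. Pushed past the notch, the guard runs on and has to be pushed back from its other end.

How it is judged (in metres and radians):
At the end, for the whole second after the job is handed in: The guard rests in its parking notch (guard_slide 0.140 within 2.5 mm), lying on its carriage and at rest; the thickness tab is clicked closed (over 0.038); peeler, spice jar and garlic are within 20 mm of where they were, the jar upright (value of joint guard_slide between 0.1375 and 0.1425 m and value of joint thickness above 0.038 m and value of joint guard_lift below 0.002 m and velocity of joint guard_slide between -0.005 and 0.005 m/s and distance of each of peeler, spice_jar, garlic from where it was at the start of the episode below 0.02 m and angle between spice_jar's own z axis and vertical below 0.2 rad); the robot touches nothing.
It fails at once if the guard is lifted off its carriage (value of joint guard_lift above 0.006 m).
It fails at once if the robot touches the blade (contact force between any of the fingers, the arm and blade above 0.5 N).
It fails at once if a bystander is shifted or picked up (distance of any of peeler, spice_jar, garlic from where it was at the start of the episode above 0.03 m).
It also fails if it takes over 58 s, if anything falls off the work surface, if the arm or the gripper's body presses on something with over 40 N, if the wrist force passes 120 N, or if a joint passes its speed limit or range.

## Working session

There is one attempt and no reset: what is moved stays moved. The work goes in short steps, Python scripts to look and compute and a tool call to move; the robot and the scene stay as the last step left them, time stands still between calls to the robot, and variables do not carry over. Pictures are saved under pics/ and viewed, at most 10 in all, crops included, and the job is handed in when it is done.

Besides the shell and the picture viewer there is one more tool, called after ">>>" as name(argument=value, ...), one argument or row to a line, values as JSON. apply_moves: Moves the arm, as the interface text tells. Its arguments: {"type":"object","properties":{"deltas":{"type":"array"}},"required":["deltas"]}

```bash
mkdir -p pics
cat > h.py <<'E'
import numpy as np,cv2
from plant import ctrl
def ray(n,u,v):
    p=ctrl.camera_params(n);T=np.array(p["cam_to_world"])
    d=T[:3,:3]@np.array([(u-p["cx"])/p["fx"],-(v-p["cy"])/p["fy"],-1.]);return T[:3,3],d
def onz(n,u,v,z):
    o,d=ray(n,u,v);return o+d*(z-o[2])/d[2]
E
python3 - <<'E'
from h import *
for n in("top","scene"):
    im=ctrl.snapshot(n);cv2.imwrite(f"pics/{n}0.png",im[:,:,::-1]);p=ctrl.camera_params(n);print(n,{k:(np.round(v,3).tolist() if k=="cam_to_world" else v) for k,v in p.items()})
print(ctrl.get_obs())
E
```

```text
top {'fx': 482.1124366445098, 'fy': 482.1124366445098, 'cx': 321.5811876410773, 'cy': 241.58859387349875, 'cam_to_world': [[0.023, 0.981, -0.195, 0.403], [-1.0, 0.021, -0.01, 0.018], [-0.006, 0.195, 0.981, 0.999], [0.0, 0.0, 0.0, 1.0]]}
scene {'fx': 561.9700273090679, 'fy': 561.9700273090679, 'cx': 327.0670513640043, 'cy': 239.48365195723025, 'cam_to_world': [[0.745, 0.314, -0.589, 0.067], [-0.667, 0.364, -0.649, -0.52], [0.011, 0.877, 0.481, 0.525], [0.0, 0.0, 0.0, 1.0]]}
{'clock': 0.1, 'joint_pos': array([-5.63740279e+01,  2.05870776e+01,  6.38383146e-01, -1.87716200e-02,
       -7.01368776e+01, -1.65053948e+01]), 'qvel': array([ 0.05280827, -0.212956  ,  0.14249699,  0.05889196,  0.00257071,
        0.00298495]), 'tau': array([-3.05859510e-03, -5.84162199e+01,  2.93750721e+01,  7.01524571e+00,
        1.02184087e-02, -7.04745207e-05]), 'tool_pos': array([ 0.19853443, -0.64466807,  0.22571113]), 'orientation': array([ 1.79912940e+02, -7.39356917e-03, -1.62885808e+02]), 'force': array([-0.17930669,  0.12080157, -0.07705495]), 'moment': array([ 0.02414911,  0.03453292, -0.01446855]), 'gripper_force': 0.0, 'opening': 0.08760973970399379}
```

View pics/top0.png

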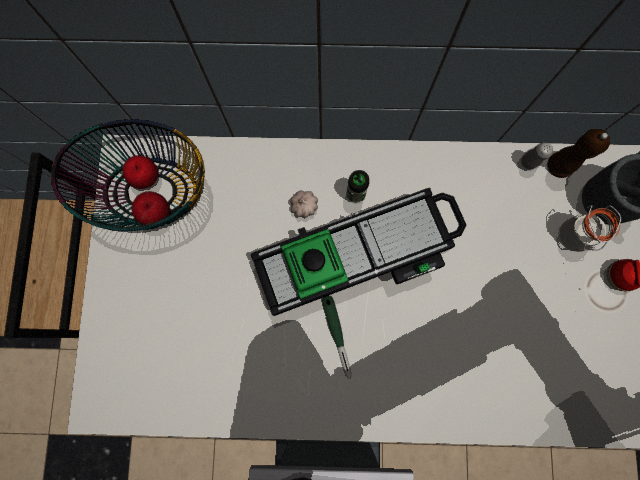

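View pics/scene0.png

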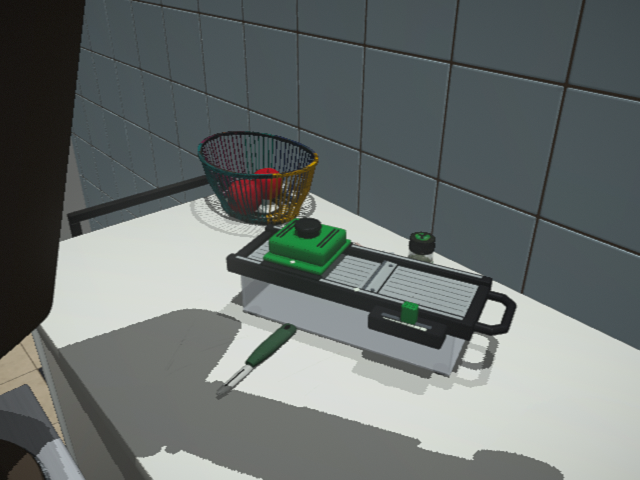

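The top view shows the slicer with its handle at right (450,215), the guard knob at (314,260), the tab near (425,267), the peeler at (337,335), the garlic at (303,204) and the jar at (358,183). The scene view shows the tab at (410,313).

Run:
```python
from h import *
im=cv2.imread("pics/top0.png");hsv=cv2.cvtColor(im,cv2.COLOR_BGR2HSV)
m=cv2.inRange(hsv,(50,150,60),(75,255,255))
n,l,s,c=cv2.connectedComponentsWithStats(m)
for i in range(1,n):
    if s[i,4]>15:
        pts=np.argwhere(l==i)[:,::-1].astype(np.float32);r=cv2.minAreaRect(pts);print(s[i],c[i].round(1),r, "z.12",onz("top",*c[i],.119).round(4))
ends=lambda a,b,z:(onz("top",*a,z),onz("top",*b,z))
# dark knob
sub=(hsv[:,:,2]<50).astype(np.uint8);n,l,s,c=cv2.connectedComponentsWithStats(sub)
i=l[260,314];print("knob",s[i],c[i],onz("top",*c[i],.156))
for p in [(250,253),(430,189),(454,238),(270,313)]: print(p,onz("top",*p,.1).round(4))
ims=cv2.imread("pics/scene0.png");hs=cv2.cvtColor(ims,cv2.COLOR_BGR2HSV);ms=cv2.inRange(hs,(50,150,60),(75,255,255))
n,l,s,c=cv2.connectedComponentsWithStats(ms)
for i in range(1,n):
    if s[i,4]>15: print("scene",s[i],c[i])
cv2.imwrite("pics/c.png",np.vstack([cv2.resize(im[170:330,235:475],None,fx=3.2,fy=3.2,interpolation=cv2.INTER_CUBIC)]))
```

```text
[353 174  12  11  45] [359.  180.1] ((359.1756591796875, 179.94593811035156), (8.718572616577148, 10.811030387878418), 54.46232223510742) z.12 [ 0.6987 -0.0411  0.119 ]
[ 281  229   67   70 2052] [314.7 263.7] ((314.08221435546875, 263.21917724609375), (55.9456672668457, 51.26402282714844), 69.44395446777344) z.12 [0.5357 0.0393 0.119 ]
[419 263  11   9  65] [423.9 267.1] ((423.7930908203125, 266.9827575683594), (6.870728015899658, 9.656157493591309), 68.19859313964844) z.12 [ 0.5337 -0.1616  0.119 ]
knob [302 249  23  23 419] [313.00477327 259.87350835] [0.53686657 0.04165599 0.156     ]
(250, 253) [0.5563 0.1629 0.1   ]
(430, 189) [ 0.6899 -0.1802  0.1   ]
(454, 238) [ 0.5937 -0.2237  0.1   ]
(270, 313) [0.4447 0.12   0.1   ]
scene [ 270  219   75   44 1438] [307.01529903 242.21766342]
scene [416 235   8   5  17] [418.41176471 237.17647059]
scene [264 240  86  34 587] [305.10732538 260.75809199]
scene [402 302  16  22 247] [409.8097166  311.55060729]
```

View pics/c.png

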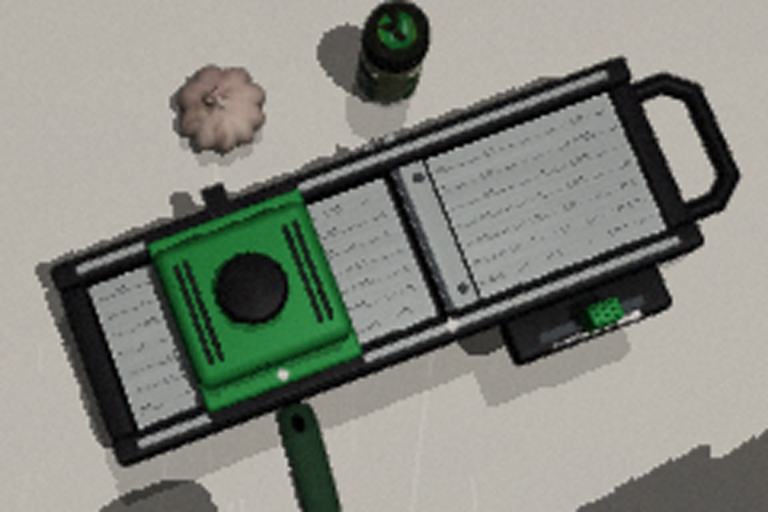

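```bash
cat >> h.py <<'E'
C=np.array([onz("top",235+u/3.2,170+v/3.2,.1)[:2] for u,v in[(122,465),(55,268),(628,60),(703,240)]])
O=C.mean(0); d=(C[1]+C[0]-C[2]-C[3]);yaw=np.arctan2(-d[0],d[1])
R=np.array([[np.cos(yaw),-np.sin(yaw)],[np.sin(yaw),np.cos(yaw)]])
def sl(p): return R.T@(np.asarray(p)[:2]-O)
E
python3 - <<'E'
from h import *
print(O,np.degrees(yaw)); print([sl(c).round(4) for c in C])
q=lambda u,v,z:sl(onz("top",235+u/3.2,170+v/3.2,z)).round(4)
print("gmark",q(283,375,.104),"pmark",q(452,325,.1),"blade",q(440,235,.093))
print("knob",sl(onz("top",313,259.9,.156)),"tab",sl(onz("top",423.9,267.1,.115)))
a,da=ray("top",423.9,267.1);b,db=ray("scene",409.8,311.5)
t=np.linalg.lstsq(np.c_[da,-db],b-a,rcond=None)[0];P=a+da*t[0];Q=b+db*t[1];print("tri",P,Q,sl((P+Q)/2))
print("tcp",sl(ctrl.get_obs()["tool_pos"]))
E
```

```text
[ 0.56655321 -0.03360981] 22.029123746285048
[array([-0.0614,  0.1841]), array([0.0614, 0.1826]), array([ 0.059 , -0.1846]), array([-0.059 , -0.1821])]
gmark [-0.0461  0.079 ] pmark [-0.0533 -0.0242] blade [ 0.0001 -0.0388]
knob [0.00066978 0.08093022] tab [-0.07814586 -0.107375  ]
tri [ 0.5356161  -0.16414889  0.10673203] [ 0.53358593 -0.16229838  0.10605132] [-0.07823474 -0.10816658]
tcp [-0.57034536 -0.42841124]
```

>>> apply_moves(
  deltas=[
    {"fingers":0,"delta_pos":[-465,309,0],"angular":[0,0,-4.9]},
    {"fingers":0,"delta_pos":[-465,309,0],"angular":[0,0,-4.9]},
    {"fingers":0,"delta_pos":[-465,309,0],"angular":[0,0,-4.9]},
    {"fingers":0,"delta_pos":[-465,309,0],"angular":[0,0,-4.9]},
    {"fingers":0,"delta_pos":[-465,309,0],"angular":[0,0,-4.9]},
    {"fingers":0,"delta_pos":[-465,309,0],"angular":[0,0,-4.9]},
    {"fingers":0,"delta_pos":[-465,309,0],"angular":[0,0,-4.9]},
    {"fingers":0,"delta_pos":[-465,309,0],"angular":[0,0,-4.9]},
    {"fingers":0,"delta_pos":[-465,309,0],"angular":[0,0,-4.9]},
    {"fingers":0,"delta_pos":[-465,309,0],"angular":[0,0,-4.9]},
  ],
)

```text
clock: 1.1
tool_pos: [0.516, -0.2561, 0.2265]
orientation: [180.0, -0.0, -158.0]
force: [-0.1, -0.7, 0.5]
opening: 0.0129
gripper_force: 0.0
```

```bash
cat > s.py <<'E'
from h import *
o=ctrl.get_obs();f=R.T@o["force"][:2]
print(o["clock"],"sl",(sl(o["tool_pos"])*1e3).round(1),"z",(o["tool_pos"][2]*1e3).round(1),"F",f.round(2),o["force"][2].round(2),o["orientation"].round(2),"qv",np.abs(o["qvel"]).max().round(2),o["opening"].round(4))
E
python3 s.py
```

```text
Traceback (most recent call last):
  File "s.py", line 3, in <module>
    print(o["clock"],"sl",(sl(o["tool_pos"])*1e3).round(1),"z",(o["tool_pos"][2]*1e3).round(1),"F",f.round(2),o["force"][2].round(2),o["orientation"].round(2),"qv",np.abs(o["qvel"]).max().round(2),o["opening"].round(4))
                                                                                                                                                                                                     ^^^^^^^^^^^^^^^^^^
AttributeError: 'float' object has no attribute 'round'
```

>>> apply_moves(
  deltas=[
    {"fingers":0,"delta_pos":[0,0,0],"angular":[0,0,0]},
    {"fingers":0,"delta_pos":[0,0,0],"angular":[0,0,0]},
  ],
)

```text
clock: 1.3
tool_pos: [0.5156, -0.2568, 0.226]
orientation: [180.0, -0.1, -157.8]
force: [-1.7, -0.3, 1.0]
opening: 0.0012
gripper_force: 0.0
```

```bash
sed -i 's/o\["opening"\].round(4)/o["opening"]/' s.py; python3 s.py
```

```text
1.3 sl [-130.9 -187.8] z 226.0 F [-1.67  0.36] 1.04 [ 1.7996e+02 -5.0000e-02 -1.5783e+02] qv 2.35 0.0011879792202926134
```

>>> apply_moves(
  deltas=[
    {"fingers":0,"delta_pos":[-50,22,0],"angular":[0,0,0]},
    {"fingers":0,"delta_pos":[-50,22,20],"angular":[0,0,0]},
    {"fingers":0,"delta_pos":[-50,22,60],"angular":[0,0,0]},
    {"fingers":0,"delta_pos":[-50,22,100],"angular":[0,0,0]},
    {"fingers":0,"delta_pos":[-50,22,119],"angular":[0,0,0]},
    {"fingers":0,"delta_pos":[-50,22,119],"angular":[0,0,0]},
    {"fingers":0,"delta_pos":[-50,22,119],"angular":[0,0,0]},
    {"fingers":0,"delta_pos":[-50,22,119],"angular":[0,0,0]},
  ],
)

```text
clock: 2.1
tool_pos: [0.5541, -0.2197, 0.1093]
orientation: [-179.9, 0.1, -158.0]
force: [-0.7, 0.0, -0.3]
opening: 0.0004
gripper_force: 0.0
```

```bash
python3 s.py
python3 - <<'E'
from h import *
cv2.imwrite("pics/s1.png",cv2.resize(ctrl.snapshot("scene")[200:400,300:560,::-1],None,fx=3,fy=3,interpolation=cv2.INTER_CUBIC))
E
```

```text
2.1 sl [ -81.3 -167.8] z 109.3 F [-0.64  0.27] -0.31 [-1.7991e+02  1.2000e-01 -1.5801e+02] qv 0.47 0.00039211175525378974
```

View pics/s1.png

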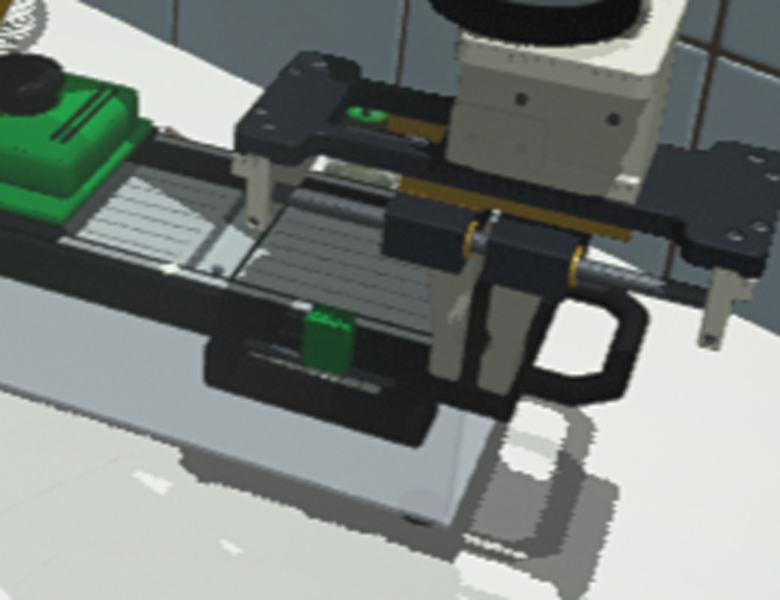

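>>> apply_moves(
  deltas=[
    {"fingers":0,"delta_pos":[0,10,2],"angular":[0,0,0]},
    {"fingers":0,"delta_pos":[0,18,3],"angular":[0,0,0]},
    {"fingers":0,"delta_pos":[0,26,3],"angular":[0,0,0]},
    {"fingers":0,"delta_pos":[0,34,3],"angular":[0,0,0]},
    {"fingers":0,"delta_pos":[0,40,3],"angular":[0,0,0]},
  ],
)

```text
clock: 2.65
tool_pos: [0.5381, -0.181, 0.1048]
orientation: [-180.0, 0.0, -157.9]
force: [0.2, -1.2, 0.5]
opening: -0.0
gripper_force: 0.5
```

```bash
python3 s.py
```

```text
2.65 sl [ -81.7 -125.9] z 104.8 F [-0.29 -1.17] 0.47 [-1.7999e+02  1.0000e-02 -1.5794e+02] qv 5.67 -3.662030537942673e-05
```

>>> apply_moves(
  deltas=[
    {"fingers":0,"delta_pos":[0,4,0],"angular":[0,0,0]},
    {"fingers":0,"delta_pos":[0,8,0],"angular":[0,0,0]},
    {"fingers":0,"delta_pos":[0,12,0],"angular":[0,0,0]},
  ],
)

```text
clock: 2.95
tool_pos: [0.534, -0.1709, 0.1048]
orientation: [-180.0, 0.0, -158.0]
force: [-0.0, -1.9, 0.7]
opening: 0.0006
gripper_force: 1.0
```

>>> apply_moves(
  deltas=[
    {"fingers":0,"delta_pos":[0,3,0],"angular":[0,0,0]},
    {"fingers":0,"delta_pos":[0,5,0],"angular":[0,0,0]},
  ],
)

```text
clock: 3.15
tool_pos: [0.5317, -0.1656, 0.1044]
orientation: [180.0, -0.0, -158.0]
force: [0.3, -0.0, 0.2]
opening: 0.0006
gripper_force: 0.0
```

```bash
python3 s.py
```

```text
3.15 sl [ -81.8 -109.3] z 104.4 F [ 0.28 -0.15] 0.24 [ 179.97   -0.   -157.99] qv 1.98 0.0006408795225236602
```

```bash
cat > tab.py <<'E'
from h import *
im=ctrl.snapshot("scene")[:,:,::-1];hs=cv2.cvtColor(im,cv2.COLOR_BGR2HSV);m=cv2.inRange(hs,(50,150,40),(75,255,255))
n,l,s,c=cv2.connectedComponentsWithStats(m)
for i in range(1,n):
    if s[i,4]>60: 
        o,d=ray("scene",*c[i]); # intersect slicer plane x=-.082 (tab)
        nrm=np.r_[R[:,0],0]; t=(nrm@np.r_[O,0]-.078-nrm@o)/(nrm@d);P=o+d*t;print(s[i],c[i].round(1),sl(P).round(4),P[2].round(3))
E
python3 tab.py;python3 - <<'E'
E
```

```text
[ 264  225   72   49 1894] [302.3 250. ] [-0.078   0.0467] 0.155
```

Run:
```python
from h import *
cv2.imwrite("pics/s2.png",cv2.resize(ctrl.snapshot("scene")[200:400,300:560,::-1],None,fx=3,fy=3,interpolation=cv2.INTER_CUBIC))
```

```text
(no output)
```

View pics/s2.png

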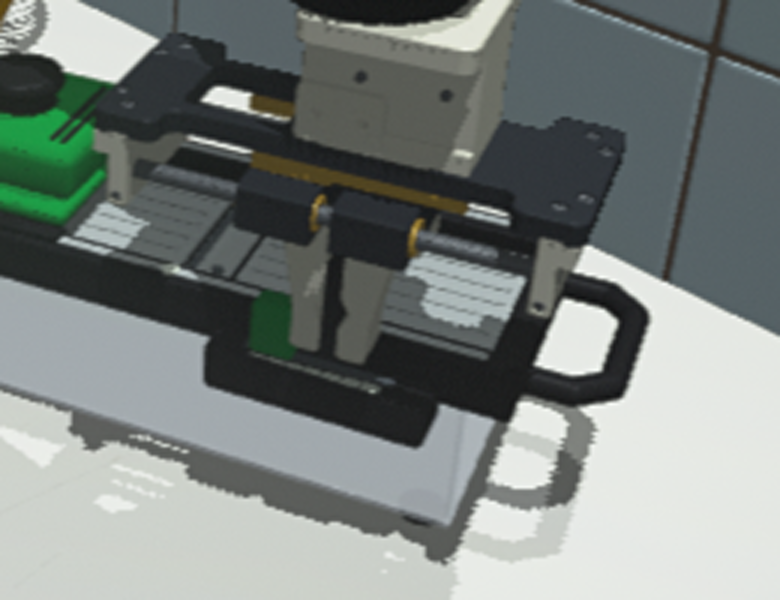

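The tab has moved along the slot (crop 328 → 270) and the finger is right behind it. I'll push on gently to see whether it is at the stop.

>>> apply_moves(
  deltas=[
    {"fingers":0,"delta_pos":[0,2,0],"angular":[0,0,0]},
    {"fingers":0,"delta_pos":[0,3,0],"angular":[0,0,0]},
  ],
)

```text
clock: 3.45
tool_pos: [0.5313, -0.1642, 0.1046]
orientation: [-179.9, 0.0, -158.0]
force: [3.0, -11.5, -5.2]
opening: 0.0004
gripper_force: 5.9
```

>>> apply_moves(
  deltas=[
    {"fingers":0,"delta_pos":[0,2,0],"angular":[0,0,0]},
    {"fingers":0,"delta_pos":[0,3,0],"angular":[0,0,0]},
  ],
)

```text
clock: 3.65
tool_pos: [0.5313, -0.1638, 0.1049]
orientation: [-179.7, 0.0, -157.9]
force: [8.0, -26.6, -11.6]
opening: 0.0003
gripper_force: 13.9
```

```bash
python3 s.py
```

```text
3.65 sl [ -81.5 -107.4] z 104.9 F [ -2.51 -27.66] -11.63 [-1.7970e+02  2.0000e-02 -1.5793e+02] qv 0.93 0.0002504861369938665
```

Force climbs steadily with no motion, so the tab is at its stop. Now I'll back off, lift, and go to the +y side of the guard.

>>> apply_moves(
  deltas=[
    {"fingers":0,"delta_pos":[0,-15,0],"angular":[0,0,0]},
    {"fingers":0,"delta_pos":[0,-15,-40],"angular":[0,0,0]},
    {"fingers":0,"delta_pos":[0,-15,-85],"angular":[0,0,0]},
    {"fingers":0,"delta_pos":[0,-15,-120],"angular":[0,0,0]},
    {"fingers":0,"delta_pos":[-80,275,-120],"angular":[0,0,0]},
    {"fingers":0,"delta_pos":[-80,275,-120],"angular":[0,0,0]},
    {"fingers":0,"delta_pos":[-80,275,-120],"angular":[0,0,0]},
    {"fingers":0,"delta_pos":[-80,275,-120],"angular":[0,0,0]},
    {"fingers":0,"delta_pos":[-80,275,-120],"angular":[0,0,0]},
    {"fingers":0,"delta_pos":[-80,275,-120],"angular":[0,0,0]},
  ],
)

```text
clock: 4.65
tool_pos: [0.5002, 0.1256, 0.2249]
orientation: [180.0, 0.0, -158.0]
force: [0.7, -0.4, 0.2]
opening: 0.0002
gripper_force: 0.0
```

>>> apply_moves(
  deltas=[
    {"fingers":0,"delta_pos":[0,0,0],"angular":[0,0,0]},
    {"fingers":0,"delta_pos":[0,0,0],"angular":[0,0,0]},
  ],
)

```text
clock: 4.85
tool_pos: [0.5005, 0.1249, 0.2245]
orientation: [180.0, -0.0, -157.8]
force: [0.4, -0.6, 0.2]
opening: 0.0003
gripper_force: 0.0
```

```bash
python3 s.py; python3 tab.py
```

```text
4.85 sl [ -1.7 171.7] z 224.5 F [ 0.14 -0.76] 0.22 [ 1.7999e+02 -3.0000e-02 -1.5782e+02] qv 2.58 0.00026161372698957754
[ 264  225   86   49 2128] [305.6 248.3] [-0.078   0.0417] 0.159
[384 297  16  17 118] [392.2 302.1] [-0.078  -0.0826] 0.112
```

>>> apply_moves(
  deltas=[
    {"fingers":0,"delta_pos":[0,0,40],"angular":[0,0,0]},
    {"fingers":0,"delta_pos":[0,0,80],"angular":[0,0,0]},
    {"fingers":0,"delta_pos":[0,0,110],"angular":[0,0,0]},
    {"fingers":0,"delta_pos":[0,0,110],"angular":[0,0,0]},
    {"fingers":0,"delta_pos":[-2,-10,110],"angular":[0,0,0]},
    {"fingers":0,"delta_pos":[-2,-18,110],"angular":[0,0,0]},
  ],
)

```text
clock: 5.5
tool_pos: [0.5112, 0.1071, 0.1164]
orientation: [-180.0, 0.2, -158.0]
force: [0.5, 1.0, 0.2]
opening: 0.0003
gripper_force: 0.0
```

>>> apply_moves(
  deltas=[
    {"fingers":0,"delta_pos":[0,-5,0],"angular":[0,0,0]},
    {"fingers":0,"delta_pos":[0,-10,0],"angular":[0,0,0]},
    {"fingers":0,"delta_pos":[0,-15,0],"angular":[0,0,0]},
    {"fingers":0,"delta_pos":[0,-20,0],"angular":[0,0,0]},
  ],
)

```text
clock: 5.9
tool_pos: [0.5174, 0.089, 0.1151]
orientation: [180.0, 0.1, -158.0]
force: [-0.5, 1.7, 0.7]
opening: 0.0003
gripper_force: 0.5
```

```bash
python3 s.py
```

```text
5.9 sl [  0.4 132.1] z 115.1 F [0.13 1.78] 0.69 [ 1.7999e+02  6.0000e-02 -1.5797e+02] qv 5.73 0.0002971218275286403
```

>>> apply_moves(
  deltas=[
    {"fingers":0,"delta_pos":[0,-7,0],"angular":[0,0,0]},
    {"fingers":0,"delta_pos":[0,-14,0],"angular":[0,0,0]},
    {"fingers":0,"delta_pos":[0,-21,0],"angular":[0,0,0]},
    {"fingers":0,"delta_pos":[0,-28,0],"angular":[0,0,0]},
    {"fingers":0,"delta_pos":[0,-35,0],"angular":[0,0,0]},
    {"fingers":0,"delta_pos":[0,-42,0],"angular":[0,0,0]},
    {"fingers":0,"delta_pos":[0,-49,0],"angular":[0,0,0]},
    {"fingers":0,"delta_pos":[0,-56,0],"angular":[0,0,0]},
    {"fingers":0,"delta_pos":[0,-62,0],"angular":[0,0,0]},
    {"fingers":0,"delta_pos":[0,-65,0],"angular":[0,0,0]},
  ],
)

```text
clock: 6.9
tool_pos: [0.5414, 0.0282, 0.1145]
orientation: [-180.0, -0.0, -158.0]
force: [0.0, 0.7, -0.6]
opening: 0.0004
gripper_force: 0.3
```

```bash
python3 s.py
python3 - <<'E'
from h import *
cv2.imwrite("pics/s3.png",cv2.resize(ctrl.snapshot("scene")[180:360,220:480,::-1],None,fx=3,fy=3,interpolation=cv2.INTER_CUBIC))
E
```

```text
6.9 sl [-0.2 66.8] z 114.5 F [0.3  0.63] -0.56 [-1.8000e+02 -2.0000e-02 -1.5801e+02] qv 2.98 0.00043917002798980764
```

View pics/s3.png

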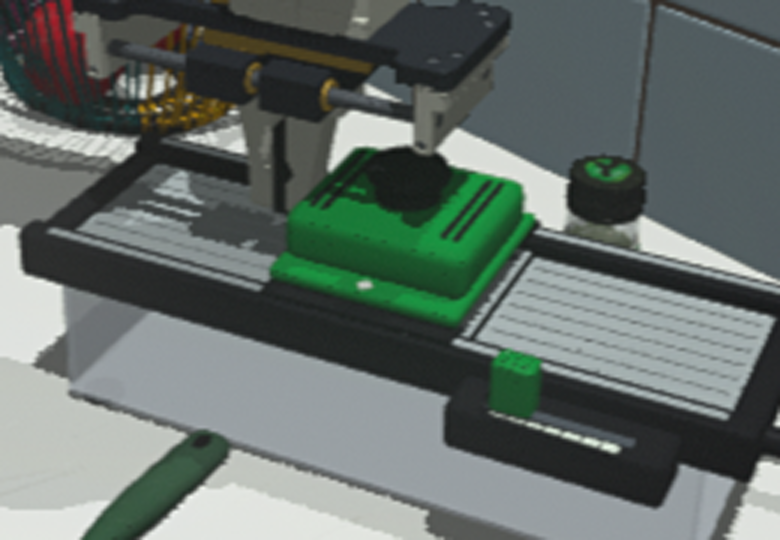

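The guard mark is at crop (364,285), i.e. scene (341.3,275). The tab stands at the closed end of the slot.

Run:
```python
from h import *
print([sl(onz("scene",220+364/3,180+285/3,z)).round(4) for z in(.1,.104,.108)])
# reference: first image guard mark & park mark in same camera
im=cv2.imread("pics/scene0.png")
g=cv2.inRange(im,(170,170,170),(255,255,255))[255:310,280:390]
n,l,s,c=cv2.connectedComponentsWithStats(g)
for i in range(1,n):
    if 1<=s[i,4]<40: u,v=c[i]+[280,255]; print(s[i,4],u,v,sl(onz("scene",u,v,.1)).round(4),sl(onz("scene",u,v,.106)).round(4))
```

```text
[array([-0.0315,  0.0099]), array([-0.0373,  0.0073]), array([-0.043 ,  0.0048])]
6 292.0 261.5 [-0.0309  0.0899] [-0.0396  0.0849]
15 356.3333333333333 289.0 [-0.0544 -0.0231] [-0.0627 -0.0265]
```

>>> apply_moves(
  deltas=[
    {"fingers":0,"delta_pos":[0,-4,0],"angular":[0,0,0]},
    {"fingers":0,"delta_pos":[0,-8,0],"angular":[0,0,0]},
    {"fingers":0,"delta_pos":[0,-11,0],"angular":[0,0,0]},
  ],
)

```text
clock: 7.25
tool_pos: [0.5453, 0.0184, 0.1145]
orientation: [180.0, -0.0, -158.0]
force: [-0.5, 0.8, 0.3]
opening: 0.0004
gripper_force: 0.3
```

>>> apply_moves(
  deltas=[
    {"fingers":0,"delta_pos":[0,-2,0],"angular":[0,0,0]},
    {"fingers":0,"delta_pos":[0,-3,0],"angular":[0,0,0]},
  ],
)

```text
clock: 7.45
tool_pos: [0.5465, 0.0157, 0.1145]
orientation: [-180.0, -0.0, -158.0]
force: [-0.3, 0.5, 0.2]
opening: 0.0002
gripper_force: 0.2
```

>>> apply_moves(
  deltas=[
    {"fingers":0,"delta_pos":[0,-2,0],"angular":[0,0,0]},
    {"fingers":0,"delta_pos":[0,-2,0],"angular":[0,0,0]},
  ],
)

```text
clock: 7.65
tool_pos: [0.5471, 0.0143, 0.1145]
orientation: [180.0, -0.0, -158.0]
force: [-2.6, 3.5, 0.6]
opening: 0.0003
gripper_force: 1.7
```

```bash
python3 s.py
```

```text
7.65 sl [-0.  51.7] z 114.5 F [-1.11  4.21] 0.6 [ 179.97   -0.   -157.99] qv 0.23 0.00034924365847195297
```

>>> apply_moves(
  deltas=[
    {"fingers":0,"delta_pos":[0,-1,0],"angular":[0,0,0]},
    {"fingers":0,"delta_pos":[0,-2,0],"angular":[0,0,0]},
  ],
)

```text
clock: 7.85
tool_pos: [0.5478, 0.0127, 0.1145]
orientation: [180.0, -0.0, -158.0]
force: [-1.9, 4.6, 0.6]
opening: 0.0007
gripper_force: 2.2
```

>>> apply_moves(
  deltas=[
    {"fingers":0,"delta_pos":[0,-1,0],"angular":[0,0,0]},
    {"fingers":0,"delta_pos":[0,-2,0],"angular":[0,0,0]},
  ],
)

```text
clock: 8.05
tool_pos: [0.5487, 0.0103, 0.1145]
orientation: [-180.0, -0.0, -158.0]
force: [-0.9, 1.1, -0.2]
opening: 0.0007
gripper_force: 1.0
```

>>> apply_moves(
  deltas=[
    {"fingers":0,"delta_pos":[0,-1,0],"angular":[0,0,0]},
    {"fingers":0,"delta_pos":[0,-2,0],"angular":[0,0,0]},
  ],
)

```text
clock: 8.25
tool_pos: [0.5498, 0.0082, 0.1147]
orientation: [-180.0, 0.0, -158.0]
force: [0.5, -0.1, 0.1]
opening: 0.0006
gripper_force: 0.0
```

```bash
python3 s.py
```

```text
8.25 sl [ 0.2 45. ] z 114.7 F [ 0.45 -0.33] 0.12 [-1.7997e+02  1.0000e-02 -1.5798e+02] qv 1.21 0.0005542378882149376
```

The force rose to 4–5 N and then dropped to zero, so the guard has sprung forward. I'll back off, lift and look.

>>> apply_moves(
  deltas=[
    {"fingers":0,"delta_pos":[0,15,0],"angular":[0,0,0]},
    {"fingers":0,"delta_pos":[0,30,-10],"angular":[0,0,0]},
    {"fingers":0,"delta_pos":[0,40,-50],"angular":[0,0,0]},
    {"fingers":0,"delta_pos":[0,60,-100],"angular":[0,0,0]},
    {"fingers":0,"delta_pos":[0,105,-120],"angular":[0,0,0]},
    {"fingers":0,"delta_pos":[50,105,-120],"angular":[0,0,0]},
    {"fingers":0,"delta_pos":[100,105,-120],"angular":[0,0,0]},
    {"fingers":0,"delta_pos":[100,105,-120],"angular":[0,0,0]},
    {"fingers":0,"delta_pos":[100,105,-120],"angular":[0,0,0]},
  ],
)

```text
clock: 9.15
tool_pos: [0.4168, 0.0688, 0.2362]
orientation: [180.0, 0.2, -157.9]
force: [1.1, 0.2, 0.0]
opening: 0.0003
gripper_force: 0.0
```

```bash
python3 s.py
python3 - <<'E'
from h import *
s=ctrl.snapshot("scene")[190:340,260:450,::-1];t=ctrl.snapshot("top")[170:330,290:450,::-1]
r=lambda a:cv2.resize(a,(390 if a is s else 400,400),interpolation=cv2.INTER_CUBIC)
cv2.imwrite("pics/f.png",np.hstack([cv2.resize(s,(390,308),interpolation=cv2.INTER_CUBIC),cv2.resize(t,(308,308),interpolation=cv2.INTER_CUBIC)]))
E
python3 tab.py
```

```text
9.15 sl [-100.4  151.1] z 236.2 F [ 1.07 -0.24] 0.02 [ 179.97    0.21 -157.88] qv 3.11 0.0003166106800503607
[ 328  233   87   61 2496] [373.8 265. ] [-0.078  -0.0549] 0.16
[384 296  16  23 291] [391.1 307. ] [-0.078  -0.0817] 0.104
```

View pics/f.png

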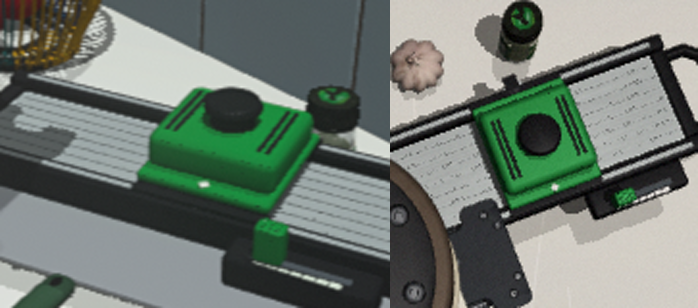

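The guard now covers the blade with its mark at top (375.7,267.1), and the tab is at its closed end. Next I'll check the guard position numerically.

```bash
python3 - <<'E'
from h import *
im=ctrl.snapshot("top")[:,:,::-1];hsv=cv2.cvtColor(im,cv2.COLOR_BGR2HSV)
n,l,s,c=cv2.connectedComponentsWithStats((hsv[:,:,2]<50).astype(np.uint8));i=l[240,368]
print("knob",s[i],sl(onz("top",*c[i],.156)));print("mark",sl(onz("top",375.7,267.1,.106)),"scene tri")
a,da=ray("top",375.7,267.1);b,db=ray("scene",260+204/390*190,190+184/308*150)
t=np.linalg.lstsq(np.c_[da,-db],b-a,rcond=None)[0];P=(a+da*t[0]+b+db*t[1])/2;print(P,sl(P))
E
python3 s.py
```

```text
knob [356 229  23  22 399] [ 0.00083637 -0.02130162]
mark [-0.04572352 -0.02551304] scene tri
[ 0.5326062  -0.07356243  0.11100465] [-0.04645399 -0.02430303]
9.35 sl [-99.2 150.7] z 234.7 F [ 0.43 -0.54] 0.73 [-179.99    0.   -157.98] qv 0.73 0.00034047245453906977
```

```bash
python3 -c "
from plant import ctrl;print(ctrl.close_job())"
```

```text
the job is handed in; nothing more can be done
None
```

I handed the job in at about 9.4 s of the 58 s. The thickness tab is hard against its closed stop, and the guard sprang into its parking notch, with its mark within about 1 mm of the rail mark in the camera views. The hand-in returned no verdict, and I did not measure the peeler, jar and garlic again, though nothing touched them in the steps I ran.

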